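# Mount the leaf plate under the digital microscope

### The job

Take the plate with the single broad leaf out of the storage tray: press down on its end above the thumb hollow so that it tips up in its well, then lift it out. Slip its plain end under the lip at the back of the small digital microscope's stage, press the labelled end down until it snaps in flat under the spring catch, and let go. Do not force the plate against the stage, and leave the fern plate in its well and the beaker, watch glass and petri dish where they stand.

Things in the scene. Friction and masses are not known exactly. Their poses are not given: they have to be found in the camera images.
- leaf_plate_center (a point): leaf plate: clear flat resin plate 120 x 54 x 8 mm (x, y, z), about 75 g, with one broad oval leaf in it and a white label 11 mm wide across one end. Point: its centre, half-way up. x along its length away from the label: label end x = -60, plain end x = +60 mm; z normal to it, up. Starts flat in one of the two wells, top flush with the tray, 1.5 mm from the walls. Polished, slick on tray and stage
- leaf_plate_label_end (a point): middle of the leaf plate's label end (x = -60 mm on the plate), half-way up; axes as the plate's. Once the plate is tipped this end stands clear of the tray and can be gripped across the plate's 54 mm width, about 14 mm from the end, fingertips 3 to 5 mm past its underside
- fern_plate_center (a point): fern plate: the same kind of plate with a narrow fern frond of many leaflets instead of the broad leaf; it lies in the other well. Point and axes as for the leaf plate
- tray: grey moulded tray, 148 x 141 x 42 mm, fixed. Origin: centre of its underside; x along the wells from the label ends to the hollows, z up. Two wells 57 mm wide, from x = -64 to +63.5 mm: shelf to x = 0, then the thumb hollow, floor 4 mm above the table, end wall with a 38 mm wide thumb notch. A plate pressed down to the hollow's floor slides a few mm into it and stays leaning at about 26 degrees, label end up
- near_well_edge (a point): edge of the shelf in the tray's well nearer the robot (at y = +34 mm on the tray), 34 mm above the table; axes as the tray's. The plate lies on the shelf from x = -63 to 0 and overhangs the hollow (30 mm deeper) to x = +57 mm; its centre is about 3 mm on the shelf side, so a light push tips it
- far_well_edge (a point): edge of the shelf in the tray's well farther from the robot (at y = -34 mm on the tray), 34 mm above the table; axes as the tray's. The plate lies on the shelf from x = -63 to 0 and overhangs the hollow (30 mm deeper) to x = +57 mm; its centre is about 3 mm on the shelf side, so a light push tips it
- scope_stand: small digital microscope on a white foot 215 x 130 x 10 mm, fixed. Origin: on the table under the seated plate; x from the catch (front, the robot's right) to the column (back, x = 105 mm, 215 mm high), z up. Black stage 28 mm above the table, 40 mm wide from x = -60 to 0, then 72 mm wide with side guides 59 mm apart from x = 10 mm (flared mouth before them) to the back stop, face at x = 61.5 mm
- seat (a point): centre of the seated plate (half-way up), 32 mm above the table, 1 mm behind the stand's origin; axes as the stand's. The plate lies flat on the stage here, label end to the front (-x)
- lip (a point): middle of the front edge of the fixed lip's underside: 10.2 mm above the stage, 6.5 mm in front of the back stop; axes as the stand's. Its front is bent up, 9 mm long. A plate goes under it level or nose-down by up to 15 degrees
- camera_bottom (a point): centre of the lower end of the upright camera tube, 43 mm diameter, which hangs over the stage from 83 to 212 mm above the table at x = -2 mm on the stand; axes as the stand's. An upright gripper over the front of the stage strikes it: lean the gripper 30 to 40 degrees, its body toward the front, fingers pointing back and down
- catch (a joint): spring catch, m: 0 sprung out, grows to 0.007 as it is pushed back (-x). Steel bar 10 mm thick, 32 mm wide, across the stage's front, its axis at x = -61 mm on the stand, 39.5 mm above the table. With its plain end under the lip the plate rests on the bar, 7.5 degrees nose-down; about 10 N on the label end snaps it under the bar, which then rests on its edge near 0.001
- beaker: glass beaker, 52 mm diameter, 68 mm high, beyond tray and stand; origin centre of the underside
- watch_glass: watch glass, 60 mm diameter, 12 mm high, to the left of the stand; origin centre of the underside
- petri_dish: petri dish, 113 mm diameter, 20 mm high, to the right of the tray; origin centre of the underside

How it is judged:
On the way:
1. the leaf plate is tipped in its well: label end up, plain end down in the thumb hollow (angle between leaf_plate_center's own z axis and vertical above 0.3 rad and x of leaf_plate_center in the frame of tray between -0.02 and 0.03 m and z of leaf_plate_center in the frame of tray below 0.05 m), for 0.2 s.
At the end, for the whole second after the job is handed in: The leaf plate lies flat on the microscope's stage (tilt under 2 degrees, centre within 5 mm of the seat and not more than 2 mm high, along the stage within 4.5 degrees), its label end to the front and under the spring catch, which has sprung back out to within 2.5 mm, at rest and let go (distance between leaf_plate_center and seat below 0.005 m and z of leaf_plate_center in the frame of seat below 0.002 m and angle between leaf_plate_center's own z axis and vertical below 0.035 rad and angle between the x axis of leaf_plate_center and the x axis of seat, either way round below 0.08 rad and value of joint catch below 0.0025 m and linear speed of leaf_plate below 0.01 m/s and x of leaf_plate_label_end in the frame of seat below -0.05 m); the robot touches nothing.
It fails at once if the plate is pressed on the microscope stage with more than 60 N (contact force between leaf_plate and scope_stand above 60 N).
It fails at once if the fern plate is moved more than 15 mm (distance of fern_plate_center from where it was at the start of the episode above 0.015 m).
It fails at once if the beaker is moved more than 20 mm (distance of beaker from where it was at the start of the episode above 0.02 m).
It fails at once if the watch glass is moved more than 20 mm (distance of watch_glass from where it was at the start of the episode above 0.02 m).
It fails at once if the petri dish is moved more than 20 mm (distance of petri_dish from where it was at the start of the episode above 0.02 m).
It also fails if it takes over 64 s, if anything falls off the work surface, if the arm or the gripper's body presses on something with over 40 N, if the wrist force passes 120 N, or if a joint passes its speed limit or range.

### The arm

A 6-joint arm with a two-finger parallel gripper is mounted at the origin on a cart in front of the work surface, level with it; the furniture and walls round the work are solid. World frame = base frame: x ahead of the robot, y to its left, z up, the work surface at z = 0. Lengths are in m, angles in rad, forces in N, time in s.
With the tool pointing down it reaches from about 0.35 to 0.775 m from the base axis. Payload 7.3 kg.
Tool frame: the origin (TCP) lies at the very end of the fingers, on their centre line; the grasp point (between the pads) lies 19 mm behind it; z points along the fingers, y is the line along which they close (so a half turn about z gives the same grasp; the last joint's range is limited). The gripper opens to 92 mm and grips with 3 to 60 N. Pads are 19 mm wide; open, the fingers measure 130 mm over their backs; the gripper's body (75 mm by 190 mm) begins 47 mm behind the grasp point.
Start: joints at [1.11, 0.342, 1.524, -0, 1.275, -0.146], TCP at [0.163, 0.499, 0.188] pointing down, gripper open.
Joint ranges: [-2.53, 2.53], [-0.77, 2.02], [0.04, 2.7], [-1, 4.14], [0.28, 2.66], [-3.11, 3.11]. Speed limits (rad/s): [2.57, 2.57, 3.14, 3.14, 3.14, 3.14].

### API

Orientations are given as [roll, pitch, yaw] about the fixed x, y, z axes, in that order (R = Rz(yaw) Ry(pitch) Rx(roll)).
In Python, from cell import robot gives the robot as it stands.
- The arm moves only by the tool apply_moves, never from a script. Its argument "motion" is text: rows parted by semicolons, each of 7 numbers parted by spaces: the opening in per cent of the stroke, from 0 (shut) to 100 (fully open), then the shift along the tool's x, y, z in cm, then the turn, a rotation vector about the tool's x, y, z in rad. A call has 1 to 20 rows; each row shifts and turns the commanded pose from where the row before left it, along the tool's axes as they then stand; what a row does not reach is not made up. A row lasts 1/8 s, in which the tool goes at most 62.5 mm and 10.7 degrees, less where a joint would pass 70% of its speed; a pose out of reach is approached as far as the arm can. A call with a gripper value outside its range is refused whole. The fingers move at their own pace and stop on an object; "force" is the grip in N (left out, the last holds). Time passes only in rows, so rows that do not move let the fingers close. It gives the time, the measured TCP pose, the force, the opening and the grip force at its end, in the units of the state.
- robot.observe(): the state, without advancing time (a new reading comes with each control period).
- robot.read_camera(name): name is "side" or "top"; returns a dict with "img" (480x640x3 uint8, red, green, blue), "fovy" (degrees; the focal length in pixels is half the picture's height over the tangent of half this angle, whatever the lens; pixels are square), "cx", "cy" (the principal point, pixels), "R" (3x3) and "t" (3): a world point X has camera coordinates R X + t. Camera axes: x right, y down, z forward; pixel columns grow to the right and rows downward; lengths in m; the calibration is good to about 2 mm. A picture is of the moment at which its call begins. There is no depth.
- robot.hand_in(): hands the job in; it is judged then, once.
Trained networks look in a picture, given as the dict that the camera call returned (one of the last four; its "shot" number tells which), for a name from the list of things; names that differ only in an ending like _2 or _b are one class to them, and where a whole thing is asked for, a point or a joint stands for the part that bears it (a point fixed in the world has none). Each returns a list of dicts, best first, with "score" (0 to 1); they miss things now and then, are a little off and sometimes report something else, mostly with a low value. They report only what shows in the picture. A call takes as long as a camera call.
- robot.search_frame(target, picture): "centre" ([x, y, z] in m, in world coordinates, good to about 4 mm: the middle of the surface that is visible of it).
- robot.trace(target, picture): "pixels" (480x640 bool, what is visible of it).
The state is a dict: "time": time; "qpos": joint angles; "qvel": joint speeds; "joint_efforts": joint torques, N m; "tool_pos": TCP position; "tool_rot": TCP orientation; "contact_force": force on the tool from outside, world axes, zero at the start; "torque": the same for the moment, N m; "opening": finger opening in m; "grip_force": force on a finger pad.
Only numpy, scipy, OpenCV 4.12 (cv2) and the standard library are available. Lean on these libraries where they do the work, as an engineer would, in place of code of your own. Each camera call takes 0.05 s, during which the arm holds its last target. There are 200 camera calls.

## Working session

There is one attempt and no reset: what is moved stays moved. The work goes in short steps, Python scripts to look and compute and a tool call to move; the robot and the scene stay as the last step left them, time stands still between calls to the robot, and variables do not carry over. Pictures are saved under pics/ and viewed, at most 10 in all, crops included, and the job is handed in when it is done.

Besides the shell and the picture viewer there is one more tool, called after "Call:" as a command line: name --argument value ..., lists and objects as JSON in quotes. apply_moves: Moves the arm, as the interface text tells. Its arguments: {"type":"object","properties":{"motion":{"type":"string"},"force":{"type":"number"}},"required":["motion"]}

```bash
ls; mkdir -p pics; python3 - <<'E'
from cell import robot
import cv2,numpy as np
for n in ["top","side"]:
    p=robot.read_camera(n); cv2.imwrite(f"pics/{n}0.png",p["img"][:,:,::-1])
    print(n,p["fovy"],p["cx"],p["cy"],np.round(p["R"],3).tolist(),np.round(p["t"],3).tolist())
    for t in ["leaf_plate_center","leaf_plate_label_end","fern_plate_center","tray","near_well_edge","far_well_edge","scope_stand","seat","lip","camera_bottom","catch","beaker","watch_glass","petri_dish"]:
        r=robot.search_frame(t,p); print(t,[(np.round(d["centre"],3).tolist(),round(d["score"],2)) for d in r[:3]])
o=robot.observe();print(o)
E
```

```text
pics
top 42.89891489725056 313.1909548314373 244.45979337095204 [[0.013, -1.0, 0.004], [-0.984, -0.013, -0.177], [0.177, -0.001, -0.984]] [-0.097, 0.545, 1.556]
leaf_plate_center [([0.553, -0.165, 0.04], 0.91)]
leaf_plate_label_end [([0.552, -0.169, 0.043], 0.68)]
fern_plate_center [([0.486, -0.184, 0.04], 0.61)]
tray [([0.512, -0.162, 0.042], 0.92)]
near_well_edge [([0.497, 0.006, 0.042], 0.6), ([0.514, -0.161, 0.041], 0.58)]
far_well_edge [([0.512, -0.16, 0.044], 0.89)]
scope_stand [([0.504, 0.085, 0.009], 0.85)]
seat [([0.502, 0.09, 0.013], 0.78)]
lip [([0.503, 0.091, 0.008], 0.63)]
camera_bottom [([0.503, 0.089, 0.011], 0.77)]
catch [([0.495, 0.006, 0.042], 0.61)]
beaker [([0.5, 0.09, 0.009], 0.5)]
watch_glass [([0.406, 0.34, 0.005], 0.75)]
petri_dish [([0.399, -0.462, 0.018], 0.56)]
side 49.76483004388101 320.96196414797174 236.5656097660439 [[1.0, -0.021, 0.019], [0.002, -0.617, -0.787], [0.029, 0.786, -0.617]] [-0.572, 0.009, 1.261]
leaf_plate_center [([0.551, -0.173, 0.04], 0.98)]
leaf_plate_label_end [([0.55, -0.178, 0.041], 0.6), ([0.519, -0.235, 0.036], 0.22)]
fern_plate_c
[... 597 characters left out ...]
 -0.472, 0.023], 0.85)]
{'time': 1.5, 'qpos': array([ 1.11000942e+00,  3.41955080e-01,  1.52410324e+00, -3.39864272e-05,
        1.27535263e+00, -1.45982786e-01]), 'qvel': array([-0.00017698, -0.00085255,  0.00078256, -0.00060909, -0.00013793,
       -0.00038888]), 'joint_efforts': array([ 1.59584506e-03, -4.31121254e+01, -2.44475645e+01,  7.19286385e-02,
        4.83450154e-02,  4.53916550e-05]), 'tool_pos': array([0.16255413, 0.49923996, 0.18766271]), 'tool_rot': array([3.14141761e+00, 5.86016262e-05, 2.82679842e+00]), 'contact_force': array([-0.28601887, -0.65763226,  0.20583279]), 'torque': array([-0.03113282, -0.02538525,  0.02460014]), 'grip_force': 0.0, 'opening': 0.09118756410837926}
```

View pictures.

View pics/top0.png

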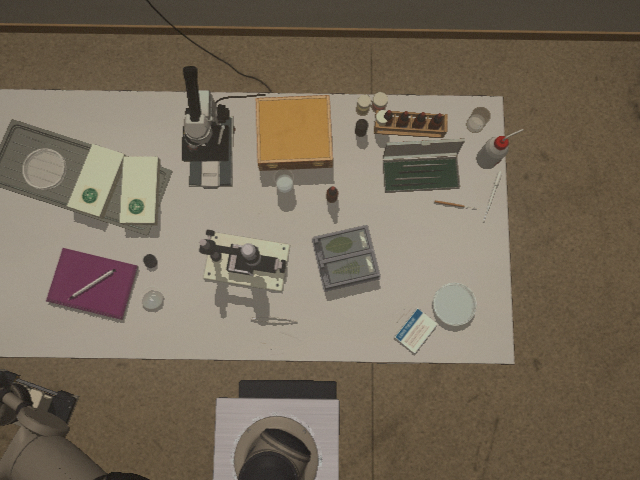

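View pics/side0.png

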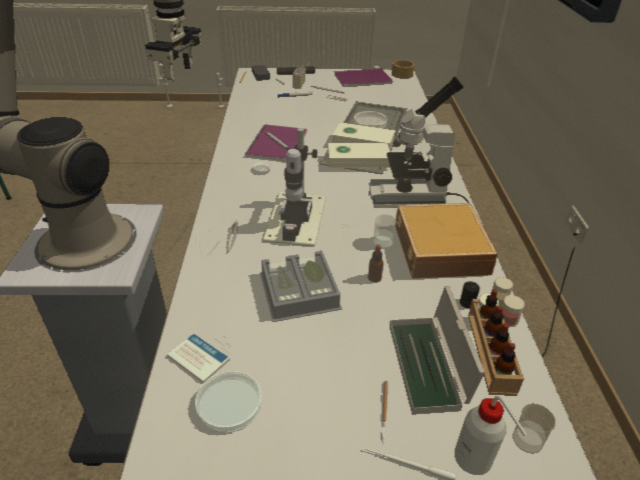

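```bash
cat > h.py <<'E'
import numpy as np,cv2
from cell import robot
def f(p): return 240/np.tan(np.radians(p["fovy"])/2)
def unproj(p,uv,z):
    uv=np.atleast_2d(uv).astype(float);R=np.array(p["R"]);t=np.array(p["t"])
    d=np.c_[(uv[:,0]-p["cx"])/f(p),(uv[:,1]-p["cy"])/f(p),np.ones(len(uv))]@R
    c=-R.T@t; return c+d*((z-c[2])/d[:,2])[:,None]
def proj(p,X):
    X=np.atleast_2d(X)@np.array(p["R"]).T+np.array(p["t"]); return X[:,:2]/X[:,2:]*f(p)+[p["cx"],p["cy"]]
def rect(p,m,z):
    v,u=np.nonzero(m); X=unproj(p,np.c_[u,v],z)[:,:2]
    (c,s,a)=cv2.minAreaRect((X*1000).astype(np.float32)); return np.round(c,1),np.round(s,1),round(a,1)
E
python3 - <<'E'
from h import *
import pickle
P={}
for n in ["top","side"]:
    p=robot.read_camera(n);P[n]=p
    for t,z in [("leaf_plate_center",.042),("fern_plate_center",.042),("tray",.042),("catch",.0445),("scope_stand",.01)]:
        for r in robot.trace(t,p)[:2]:
            m=np.array(r["pixels"]);v,u=np.nonzero(m); print(n,t,round(r["score"],2),m.sum(),(u.min(),u.max(),v.min(),v.max()),rect(p,m,z)); P[n,t]=P.get((n,t),m)
pickle.dump(P,open("P.pkl","wb"))
a=P["top"]["img"][215:305,190:390,::-1]; b=P["side"]["img"][140:320,220:400,::-1]
cv2.imwrite("pics/a.png",cv2.resize(a,None,fx=4,fy=4,interpolation=cv2.INTER_CUBIC))
cv2.imwrite("pics/b.png",cv2.resize(b,None,fx=3.3,fy=3.3,interpolation=cv2.INTER_CUBIC))
E
```

```text
top leaf_plate_center 0.79 969 (np.int64(321), np.int64(367), np.int64(229), np.int64(257)) (array([ 552.5, -172.6]), array([ 58.3, 123.5]), 13.1)
top fern_plate_center 0.66 907 (np.int64(321), np.int64(368), np.int64(230), np.int64(257)) (array([ 551.1, -172.1]), array([ 57.2, 121.3]), 14.4)
top tray 0.97 1358 (np.int64(312), np.int64(380), np.int64(225), np.int64(290)) (array([ 514.5, -175.3]), array([149.8, 154.2]), 13.8)
top catch 0.53 69 (np.int64(275), np.int64(282), np.int64(259), np.int64(269)) (array([494.4,   0.8]), array([26.5, 18.3]), 1.4)
top catch 0.35 423 (np.int64(140), np.int64(162), np.int64(286), np.int64(308)) (array([403.6, 329.1]), array([57.1, 57.6]), 0.8)
top scope_stand 0.8 4147 (np.int64(199), np.int64(290), np.int64(230), np.int64(290)) (array([508. , 102.1]), array([245.5, 136.2]), 80.8)
side leaf_plate_center 0.8 1012 (np.int64(296), np.int64(333), np.int64(256), np.int64(296)) (array([ 553. , -171.3]), array([ 56.8, 124.6]), 13.9)
side leaf_plate_center 0.65 1961 (np.int64(260), np.int64(340), np.int64(252), np.int64(320)) (array([ 519.5, -198.5]), array
[... 154 characters left out ...]
6, 120.5]), 14.3)
side tray 0.63 2344 (np.int64(259), np.int64(340), np.int64(251), np.int64(321)) (array([ 518.7, -196.6]), array([152.2, 194.9]), 14.3)
side tray 0.54 633 (np.int64(373), np.int64(395), np.int64(214), np.int64(247)) (array([723. , -10.7]), array([133.9,  52. ]), 81.8)
side catch 0.36 961 (np.int64(296), np.int64(332), np.int64(256), np.int64(295)) (array([ 552.1, -173.6]), array([ 55.1, 120.8]), 13.8)
side catch 0.36 2135 (np.int64(260), np.int64(340), np.int64(251), np.int64(321)) (array([ 519.3, -199.8]), array([149.7, 188.2]), 13.8)
side scope_stand 0.66 3624 (np.int64(263), np.int64(324), np.int64(128), np.int64(245)) (array([526.8, 280.9]), array([618.7, 137.3]), 84.3)
```

View pics/a.png

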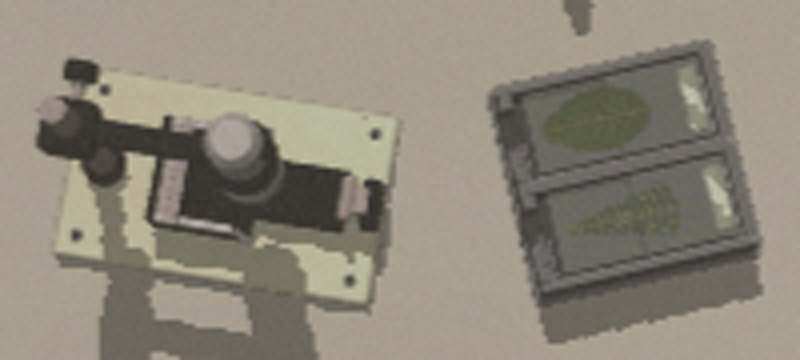

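View pics/b.png

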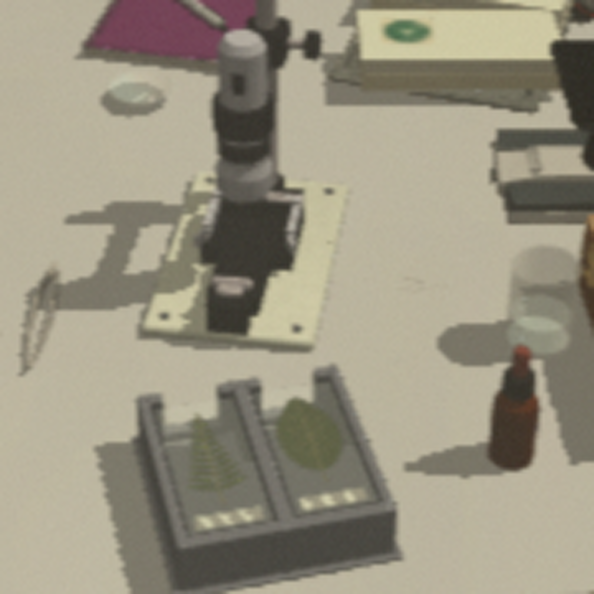

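```bash
python3 - <<'E'
from h import *
import pickle
P=pickle.load(open("P.pkl","rb"))
p=P["top"];im=p["img"].astype(int)
sub=im[225:300,195:300]
yel=(sub[...,0]-sub[...,2]>25)&(sub.sum(2)>450)
k=cv2.connectedComponentsWithStats(yel.astype(np.uint8))
i=1+np.argmax(k[2][1:,4]); v,u=np.nonzero(k[1]==i)
hull=np.c_[u+195,v+225]
X=unproj(p,hull,.010)[:,:2]
print("foot",len(u),cv2.minAreaRect((X*1000).astype(np.float32)))
for n,(r0,r1,c0,c1) in {"top":(256,274,268,290),"side":(216,242,278,304)}.items():
    print(n);print(P[n]["img"][r0:r1,c0:c1].astype(int).mean(2).astype(int))
E
```

```text
foot 845 ((561.0130615234375, 78.8564453125), (210.33848571777344, 61.10783767700195), 76.3869400024414)
top
[[ 82 115 132 146 171 173 172 174 171 177 172 174 174 175 174 175 175 174
  171 139 116 157]
 [ 56  54  56  55  61  75  79 115 134 146 176 177 177 173 173 176 174 176
  167 135 122 157]
 [ 51  53  56  49  53  56  53  56  63 101 157 175 178 173 173 172 176 174
  166 129 118 155]
 [ 50  57  58  55  56  59  53  75 125 151 130 146 174 162 134 146 172 171
  163 125 122 158]
 [ 52  58  53  53  54  55  55  89 136 135 126 144 152  68  56  56  63 115
  158 122 121 156]
 [ 54  50  54  55  52  53  59  95 137 137 121 134 139  72  58  54  55  69
   95 107 126 158]
 [ 53  54  52  57  53  55  57  98 139 132 125 141 143 128  80  54  54  68
   88 117 160 158]
 [ 54  52  55  52  54  53  68 111 139 130 127 143 145 131  82  55  54  58
   88 118 157 157]
 [ 53  55  53  55  54  53  74 115 139 127 122 143 144 124  61  55  53  74
  105 118 159 159]
 [ 53  51  54  51  59  55  88 133 137 126 124 145 146 131  54  53  52  64
   98 125 155 158]
 [ 54  55  54  54  55  54  92 136 138 123 133 143 148 126  54
[... 2823 characters left out ...]
53  54  62
   76  95 148 183 188 186 186 189]
 [120 120 120 116  93  58  50  54  52  51  53  53  52  54  52  52  57  93
  147 174 183 186 188 187 188 189]
 [123 119 121 118  93  60  53  50  53  53  52  53  53  54  51  54  59  96
  156 184 187 187 189 188 187 188]
 [120 120 120 118  93  60  50  50  55  55  52  53  52  52  52  53  60  98
  157 184 188 189 186 185 187 188]
 [121 120 121 119  94  62  57  55  55  51  52  55  52  52  53  52  64 118
  167 185 186 186 186 186 184 186]
 [117 116 117 117 104  87  80  72  66  69  66  64  59  60  58  59  73 142
  181 187 187 186 187 187 186 188]
 [104 106 107 109 108 106 107 107 107 107 107 107 101  96  95  89 100 149
  178 185 187 185 187 185 187 186]]
```

```bash
python3 - <<'E'
from h import *
import pickle
P=pickle.load(open("P.pkl","rb"))
def refine(p,uv,r=3):
    g=255-p["img"].astype(float).mean(2); u,v=np.round(uv).astype(int)
    w=g[v-r:v+r+1,u-r:u+r+1]; w=np.clip(w-np.median(w)-15,0,None); yy,xx=np.mgrid[-r:r+1,-r:r+1]
    return np.array([u+(w*xx).sum()/w.sum(),v+(w*yy).sum()/w.sum()])
for n,s,o,z in [("top",4,(190,215),[(375,133),(349,281),(76,235),(104,90)]),("side",3.3,(220,140),[(297,328),(165,317),(210,180),(329,190)])]:
    p=P[n]
    uv=[refine(p,np.array(b)/s+o,2) for b in z]
    X=unproj(p,uv,.0105)[:,:2]*1000
    print(n,np.round(uv,1).tolist(),np.round(X,1).tolist(),X.mean(0).round(1))
    ax=(X[2]+X[3]-X[0]-X[1]); print("yaw long",np.degrees(np.arctan2(ax[1],ax[0])), "len",np.linalg.norm(ax)/2)
    la=(X[1]+X[2]-X[0]-X[3]); print("yaw lat",np.degrees(np.arctan2(la[1],la[0])), np.linalg.norm(la)/2)
p=P["top"]; print("bar top",unproj(p,[[276.7,263.8],[276.3,263.8]],.0425)*1000)
p=P["side"]; print("bar side",unproj(p,[[290.5,224.7]],.0435)*1000)
# tube top in top view zoom (232,138) z=.212
print("tube",unproj(P["top"],[[190+232/4,215+138/4]],.212)*1000)
E
```

```text
top [[283.4, 248.1], [277.0, 284.7], [208.6, 273.3], [215.8, 237.0]] [[542.6, -9.4], [443.5, 5.5], [471.7, 188.4], [570.5, 173.4]] [507.1  89.5]
yaw long 81.27764452658249 len 184.99563944894112
yaw lat 171.38832854671355 100.0353264987069
side [[309.5, 239.2], [269.2, 235.4], [285.7, 194.7], [319.2, 197.5]] [[543.5, -7.9], [444.7, 6.9], [479.2, 187.9], [570.7, 174.8]] [509.5  90.4]
yaw long 80.37409268319725 len 184.42339851775628
yaw lat 171.646442322643 96.14756781478857
bar top [[495.05449302   5.66209127  42.5       ]
 [495.04053087   6.71065037  42.5       ]]
bar side [[497.45997818   6.8452882   43.5       ]]
tube [[503.22607934  64.01224066 212.        ]]
```

```bash
cat >> h.py <<'E'
from scipy.spatial.transform import Rotation as Ro
PL=np.array([.5528,-.1719]);TY=103.7
SO=np.array([.5039,.0668]);SY=81.3
def frame(yaw,lean): # tool x along furniture x; lean (deg) puts body toward -x
    return Ro.from_euler('z',yaw,degrees=True)*Ro.from_euler('x',180,degrees=True)*Ro.from_euler('y',lean,degrees=True)
def rows(p1,R1,n,g,p0=None,R0=None):
    if p0 is None:
        o=robot.observe();p0=o["tool_pos"];R0=Ro.from_euler('xyz',o["tool_rot"])
    p0=np.array(p0);p1=np.array(p1);rv=(R0.inv()*R1).as_rotvec();out=[];R=R0
    for k in range(n):
        s=R.inv().apply((p1-p0)/n)*100
        out.append(" ".join([str(g)]+[f"{v:.2f}" for v in s]+[f"{v:.3f}" for v in rv/n])); R=R*Ro.from_rotvec(rv/n)
    print("; ".join(out).replace("-0.00 ","0 ").replace("0.000","0"))
def onS(x,y,z,yaw=SY,o=SO):
    c,s=np.cos(np.radians(yaw)),np.sin(np.radians(yaw)); return np.array([o[0]+c*x-s*y,o[1]+s*x+c*y,z])
def onP(x,y,z): return onS(x,y,z,TY,PL)
E
python3 - <<'E'
from h import *
o=robot.observe();p=o["tool_pos"];R=Ro.from_euler('xyz',o["tool_rot"])
up=p+[0,0,.15]
rows(up,R,3,0,p,R)
rows(onP(50,0,330)/[1,1,1] if 0 else onP(.05,0,.33),frame(TY,0),16,0,up,R); print(onP(.05,0,.33))
E
```

```text
0 0 0.00 -5.00 0 0 0; 0 0 0.00 -5.00 0 0 0; 0 0 0.00 -5.00 0 0 0
0 -3.45 -2.97 0.05 0 -0 0.064; 0 -3.64 -2.74 0.05 0 -0 0.064; 0 -3.80 -2.51 0.05 0 -0 0.064; 0 -3.95 -2.26 0.05 0 -0 0.064; 0 -4.09 -2.00 0.05 0 -0 0.064; 0 -4.21 -1.74 0.05 0 -0 0.064; 0 -4.31 -1.47 0.05 0 -0 0.064; 0 -4.39 -1.19 0.05 0 -0 0.064; 0 -4.46 -0.91 0.05 0 -0 0.064; 0 -4.51 -0.63 0.05 0 -0 0.064; 0 -4.54 -0.34 0.05 0 -0 0.064; 0 -4.55 -0.05 0.05 0 -0 0.064; 0 -4.55 0.24 0.05 0 -0 0.064; 0 -4.52 0.53 0.05 0 -0 0.064; 0 -4.48 0.81 0.05 0 -0 0.064; 0 -4.42 1.10 0.05 0 -0 0.064
[ 0.54095809 -0.12332254  0.33      ]
```

Call:
apply_moves --motion "0 0 0 -5 0 0 0; 0 0 0 -5 0 0 0; 0 0 0 -4.2 0 0 0; 0 -3.45 -2.97 0 0 0 0.064; 0 -3.64 -2.74 0 0 0 0.064; 0 -3.8 -2.51 0 0 0 0.064; 0 -3.95 -2.26 0 0 0 0.064; 0 -4.09 -2 0 0 0 0.064; 0 -4.21 -1.74 0 0 0 0.064; 0 -4.31 -1.47 0 0 0 0.064; 0 -4.39 -1.19 0 0 0 0.064; 0 -4.46 -0.91 0 0 0 0.064; 0 -4.51 -0.63 0 0 0 0.064; 0 -4.54 -0.34 0 0 0 0.064; 0 -4.55 -0.05 0 0 0 0.064; 0 -4.55 0.24 0 0 0 0.064; 0 -4.52 0.53 0 0 0 0.064; 0 -4.48 0.81 0 0 0 0.064; 0 -4.42 1.1 0 0 0 0.064" --force 20

```text
time: 4.47
tool_pos: [0.5394, -0.126, 0.3296]
tool_rot: [3.141, -0.0, 1.801]
contact_force: [0.3, -0.6, 0.1]
opening: 0.0004
grip_force: 0.0
```

```bash
python3 - <<'E'
from h import *
rows(onP(.05,0,.06),frame(TY,0),6,0); o=robot.observe(); print(o["tool_pos"],o["tool_rot"],o["time"],o["contact_force"])
E
```

```text
0 0.04 0.04 4.49 0 -0 -0.002; 0 0.04 0.04 4.49 0 -0 -0.002; 0 0.04 0.04 4.49 0 -0 -0.002; 0 0.04 0.04 4.49 0 -0 -0.002; 0 0.04 0.04 4.49 0 -0 -0.002; 0 0.04 0.04 4.49 0 -0 -0.002
[ 0.53935006 -0.12597693  0.32960607] [ 3.14134182e+00 -8.93678868e-05  1.80053982e+00] 4.475 [ 0.29235063 -0.61253873  0.08785205]
```

Call:
apply_moves --motion "0 0.05 0.04 4.5 0 0 -0.002; 0 0.05 0.04 4.5 0 0 -0.002; 0 0.04 0.04 4.5 0 0 -0.002; 0 0.04 0.04 4.5 0 0 -0.002; 0 0.04 0.04 4.5 0 0 -0.002; 0 0.04 0.04 4.2 0 0 0; 0 0 0 0.6 0 0 0; 0 0 0 0.6 0 0 0; 0 0 0 0.5 0 0 0; 0 0 0 0.4 0 0 0; 0 0 0 0.4 0 0 0"

```text
time: 5.85
tool_pos: [0.5409, -0.1216, 0.038]
tool_rot: [3.141, 0.001, 1.813]
contact_force: [-0.7, -0.2, -0.8]
opening: 0.0006
grip_force: 0.0
```

Call:
apply_moves --motion "0 0 0 0.4 0 0 0; 0 0 0 0.4 0 0 0; 0 0 0 0.4 0 0 0; 0 0 0 0.3 0 0 0; 0 0 0 0 0 0 0; 0 0 0 0 0 0 0"

```text
time: 6.6
tool_pos: [0.5405, -0.1215, 0.0227]
tool_rot: [3.141, 0.0, 1.813]
contact_force: [0.5, -0.1, 0.3]
opening: 0.0005
grip_force: 0.0
```

```bash
python3 - <<'E'
from h import *
o=robot.observe(); print(o["tool_pos"],o["contact_force"])
p=robot.read_camera("side"); cv2.imwrite("pics/c.png",cv2.resize(p["img"][180:320,230:390,::-1],None,fx=4,fy=4,interpolation=cv2.INTER_CUBIC))
E
```

```text
[ 0.54053519 -0.12150252  0.02268894] [ 0.48674028 -0.1362257   0.2983186 ]
```

View pics/c.png

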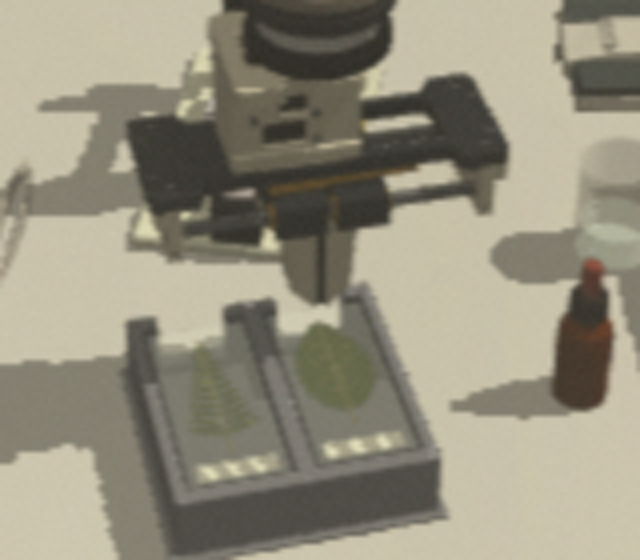

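```bash
python3 - <<'E'
from h import *
p=robot.read_camera("side"); o=robot.observe()
print(proj(p,o["tool_pos"]), proj(p,onP(.06,.027,.042)),proj(p,onP(.06,-.027,.042)),proj(p,onP(-.06,.027,.042)),proj(p,onP(-.06,-.027,.042)))
print(o["qpos"])
for t in ["leaf_plate_center","leaf_plate_label_end"]:
  for r in robot.search_frame(t,p)[:2]: print(t,r)
t=robot.read_camera("top");print(proj(t,o["tool_pos"]),proj(t,onP(.06,.027,.042)))
for r in robot.trace("leaf_plate_center",p)[:1]:
  v,u=np.nonzero(r["pixels"]);print(u.min(),u.max(),v.min(),v.max(),rect(p,r["pixels"],.042))
img=p["img"][180:320,230:390,::-1].copy();img=cv2.resize(img,None,fx=4,fy=4,interpolation=cv2.INTER_CUBIC)
def dot(q,c): 
  q=((q-[230,180])*4+2).astype(int).ravel(); cv2.circle(img,tuple(int(i) for i in q),3,c,-1)
dot(proj(p,o["tool_pos"]),(0,0,255))
for a in(.06,-.06):
  for b in (.027,-.027): dot(proj(p,onP(a,b,.042)),(255,0,0))
im2=cv2.resize(t["img"][215:305,270:390,::-1],None,fx=5,fy=5,interpolation=cv2.INTER_CUBIC)
im2=im2[:,:]
h=max(img.shape[0],im2.shape[0]); 
cv2.imwrite("pics/d.png",cv2.resize(np.hstack([cv2.copyMakeBorder(i,0,h-i.shape[0],0,0,0) for i in(img,im2)]),None,fx=.64,fy=.64))
E
```

```text
[[308.40641004 266.21831649]] [[295.78110527 259.295827  ]] [[319.1617491  255.61444916]] [[308.65657791 296.2421247 ]] [[333.8731589 291.852723 ]]
[-3.59494383e-01  5.75431456e-01  1.64856227e+00  1.31543111e-04
  9.17200971e-01 -6.01554095e-01]
leaf_plate_center {'centre': [0.552, -0.1746, 0.0401], 'score': 0.87}
leaf_plate_label_end {'centre': [0.5524, -0.1772, 0.0424], 'score': 0.69}
leaf_plate_label_end {'centre': [0.4053, 0.3496, 0.0065], 'score': 0.26}
[[325.18421281 248.60317884]] [[324.67513695 257.94238552]]
296 333 256 295 (array([ 551.3, -172.5]), array([ 58.4, 126.2]), 14.3)
```

View pics/d.png

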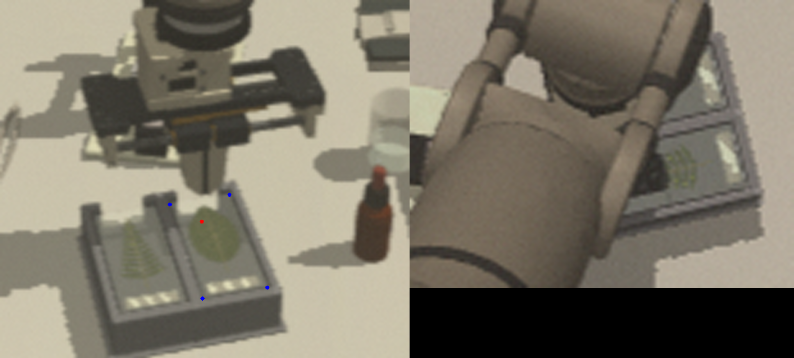

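```bash
python3 - <<'E'
from h import *
import pickle
P=pickle.load(open("P.pkl","rb")); s=P["side"];t=P["top"]
R0=Ro.from_euler('xyz',[3.1414,0,2.8268]);p0=np.array([.1626,.4992,.1877])
pts=np.array([[0,.05,0],[0,-.05,0],[0,.05,-.06],[0,-.05,-.06],[0,.095,-.1],[0,-.095,-.1],[0,0,0]])
print("start side",proj(s,p0+R0.apply(pts)).round(0).tolist()); print("start top",proj(t,p0+R0.apply(pts)).round(0).tolist())
o=robot.observe();R=Ro.from_euler('xyz',o["tool_rot"]);X=o["tool_pos"]+R.apply(pts)
print("now side",(proj(s,X)).round(0).tolist());print("now top",proj(t,X).round(0).tolist())
cv2.imwrite("pics/e.png",cv2.resize(s["img"][0:125,120:270,::-1],None,fx=4,fy=4,interpolation=cv2.INTER_CUBIC))
q=robot.read_camera("side");print(np.abs(np.array(q["R"])-s["R"]).max(),np.abs(np.array(q["t"])-s["t"]).max())
E
```

```text
start side [[189.0, 81.0], [173.0, 93.0], [187.0, 61.0], [169.0, 73.0], [192.0, 43.0], [159.0, 64.0], [181.0, 87.0]]
start top [[34.0, 388.0], [75.0, 403.0], [22.0, 390.0], [64.0, 405.0], [-6.0, 384.0], [76.0, 413.0], [54.0, 395.0]]
now side [[330.0, 263.0], [287.0, 270.0], [330.0, 242.0], [286.0, 249.0], [351.0, 225.0], [265.0, 238.0], [308.0, 266.0]]
now top [[321.0, 231.0], [330.0, 267.0], [321.0, 226.0], [330.0, 263.0], [317.0, 206.0], [335.0, 279.0], [325.0, 249.0]]
0.0 0.0
```

View pics/e.png

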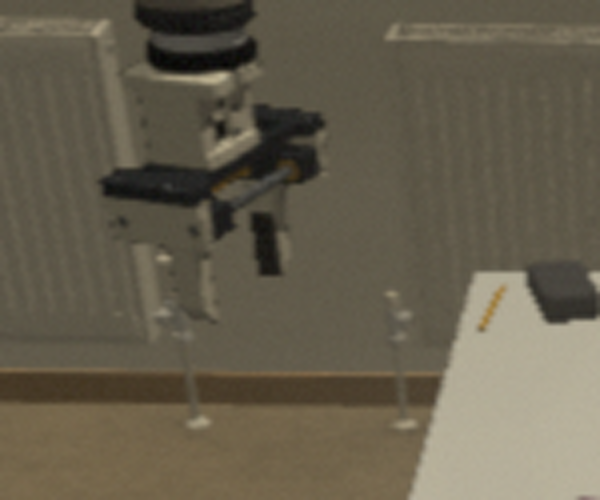

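Call:
apply_moves --motion "0 0 0 0.5 0 0 0; 0 0 0 0.3 0 0 0; 0 0 0 0.3 0 0 0; 0 0 0 0 0 0 0"

```text
time: 7.45
tool_pos: [0.5402, -0.1214, 0.0112]
tool_rot: [-3.141, -0.0, 1.813]
contact_force: [0.3, -0.1, -0.4]
opening: 0.0005
grip_force: 0.0
```

```bash
python3 - <<'E'
from h import *
p=robot.read_camera("side"); o=robot.observe()
r=robot.search_frame("leaf_plate_center",p)[:1]; print(r, o["tool_pos"],o["contact_force"])
# finger tip rows: print gray column near tip
print(p["img"][246:272,302:320].astype(int).mean(2).astype(int))
E
```

```text
[{'centre': [0.553, -0.1745, 0.0379], 'score': 0.77}] [ 0.54038949 -0.12143937  0.01143512] [0.71133088 0.25887388 0.92877603]
[[ 92  90  93  90  91  91  82  67  56  77  90  93  92  91  90 104 155 185]
 [ 90  92  92  90  92  90  82  65  57  77  89  94  94  93  93 112 158 185]
 [ 91  92  90  93  90  91  82  66  55  76  91  93  93  90  92 111 158 185]
 [ 89  93  91  93  91  91  82  67  59  77  92  92  92  91  94 112 158 183]
 [ 89  90  92  92  91  93  80  60  57  78  91  91  92  92  93 118 159 166]
 [ 89  90  91  93  92  92  79  58  58  76  90  92  90  91  94 101 114 117]
 [ 89  92  90  91  92  90  77  61  56  79  91  94  90  92  92  87  87  96]
 [ 96  91  91  94  90  91  80  59  56  76  91  91  92  91  91  82  78  82]
 [107  91  90  92  92  91  83  59  55  76  91  92  92  93  91  81  72  71]
 [122  95  92  92  91  93  81  59  56  78  90  91  93  94  88  81  77  77]
 [147 106  94  94  93  92  80  61  56  75  90  91  93  96  99 100  98  99]
 [174 142 112  98  93  91  80  60  57  78  91 100 111 110 107 104 106 103]
 [192 187 164 128 101  91  82  61  57  79 101 136 147 126 108 104 106 103
[... 277 characters left out ...]
112 105 104 105 106 102]
 [133 134 148 147 123  98  94  95  98  94  92  93  95  98 102 103 106 106]
 [118 119 121 113 101  93  92  91  96  93  92  89  94  93  94  96  99 102]
 [117 117 110 102  95  96  96  91  96  97  94  93  93  91  93  94  94  99]
 [112 110 102  95  94  96  98  98  95  98  96  94  91  94  98  96  91  94]
 [106 103  98  93  93  94  93  93  94  98  98  94  92  94  95  91  91  92]
 [109 103  96  92  94  93  93  92  93  98  99  95  93  95  93  93  92  92]
 [115 107  96  94  93  92  93  96  96  98  98  97  94  94  94  96  93  93]
 [116 108  97  94  92  96  98  94  93  93  97  98  94  94  96  96  94  90]
 [115 110 100  95  94  94  96  95  94  93  94 101 101  96  95  94  93  93]]
```

Call:
apply_moves --motion "0 0 0 0.4 0 0 0; 0 0 0 0.4 0 0 0; 0 0 0 0.4 0 0 0; 0 0 0 0 0 0 0"

```text
time: 8.05
tool_pos: [0.5402, -0.1214, -0.0009]
tool_rot: [-3.141, -0.001, 1.813]
contact_force: [0.1, -0.2, -0.3]
opening: 0.0009
grip_force: 0.0
```

```bash
python3 - <<'E'
from h import *
p=robot.read_camera("side"); o=robot.observe()
print(robot.search_frame("leaf_plate_center",p)[:1], o["tool_pos"],o["contact_force"])
for r in robot.trace("leaf_plate_center",p)[:1]:
  v,u=np.nonzero(r["pixels"]);print(u.min(),u.max(),v.min(),v.max(),len(u))
E
```

```text
[{'centre': [0.5555, -0.1769, 0.0413], 'score': 0.63}] [ 0.54032963 -0.12143576 -0.0006389 ] [-0.32398952  0.41735766  0.42591089]
297 333 258 294 865
```

Call:
apply_moves --motion "0 0 0 0.4 0 0 0; 0 0 0 0.4 0 0 0; 0 0 0 0 0 0 0"

```text
time: 8.57
tool_pos: [0.5401, -0.1214, -0.0089]
tool_rot: [-3.141, -0.001, 1.813]
contact_force: [0.0, 0.1, 0.6]
opening: 0.0004
grip_force: 0.0
```

```bash
python3 - <<'E'
from h import *
p=robot.read_camera("side"); o=robot.observe()
print(robot.search_frame("leaf_plate_center",p)[:1], o["tool_pos"],o["contact_force"])
for r in robot.trace("leaf_plate_center",p)[:1]:
  v,u=np.nonzero(r["pixels"]);print(u.min(),u.max(),v.min(),v.max(),len(u))
cv2.imwrite("pics/f.png",cv2.resize(p["img"][190:320,250:370,::-1],None,fx=4.5,fy=4.5,interpolation=cv2.INTER_CUBIC))
E
```

```text
[{'centre': [0.5523, -0.1767, 0.0412], 'score': 0.71}] [ 0.54032288 -0.12142283 -0.00864663] [-0.37238638 -0.16107416  0.41690582]
299 330 264 284 456
```

View pics/f.png

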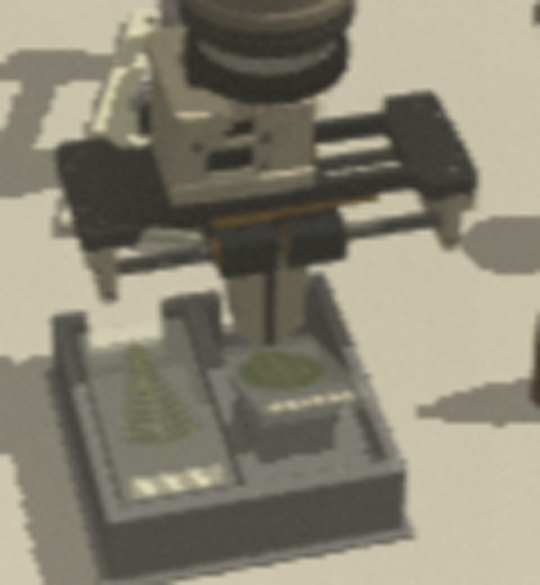

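Call:
apply_moves --motion "0 0 0 0.3 0 0 0; 0 0 0 0.3 0 0 0; 0 0 0 0.2 0 0 0; 0 0 0 0 0 0 0"

```text
time: 9.22
tool_pos: [0.5409, -0.1215, -0.0155]
tool_rot: [3.141, 0.0, 1.813]
contact_force: [-1.7, 2.3, 8.5]
opening: 0.0005
grip_force: 4.3
```

```bash
cat >> h.py <<'E'
def tilt(p,mk=None):
    """fit tilt from side view label: label centre local (-54.5,0,+4) ; pivot: underside touches shelf edge at tray x=0 (plate local +3 at start)"""
    im=p["img"].astype(int); m=np.zeros(im.shape[:2],bool); m[255:300,298:340]=True
    m&=(im.sum(2)>420)&(im.max(2)-im.min(2)<60); k=cv2.connectedComponentsWithStats(m.astype(np.uint8))
    return [(k[3][i].round(1).tolist(),k[2][i].tolist()) for i in range(1,k[0]) if k[2][i][4]>8]
def plateP(x,z,th,s): # plate local (x,z) with underside pivot at shelf edge z=.034, s=local x of the pivot; tray x=0 is at PL+.003
    c,q=np.cos(th),np.sin(th); dx,dz=x-s,z+.004
    return onP(.003+dx*c+dz*q,0,.034-dx*q+dz*c)
E
python3 - <<'E'
from h import *
p=robot.read_camera("side"); o=robot.observe()
print(o["tool_pos"],o["contact_force"],tilt(p))
for th in (15,20,24,26,28):
  print(th,[proj(p,plateP(-.0545,.004,np.radians(th),s)).round(1).tolist() for s in (.003,0,-.003,-.006)])
E
```

```text
[ 0.54083562 -0.1214859  -0.01547656] [-1.68429446  1.63727883  8.43885795] [([299.4, 258.4], [299, 255, 2, 7, 12]), ([334.1, 267.8], [324, 255, 16, 37, 325]), ([319.0, 278.7], [310, 277, 19, 4, 31])]
15 [[[320.3, 285.8]], [[319.9, 285.1]], [[319.6, 284.5]], [[319.2, 283.8]]]
20 [[[320.1, 283.5]], [[319.7, 282.9]], [[319.3, 282.4]], [[319.0, 281.8]]]
24 [[[319.8, 281.6]], [[319.5, 281.1]], [[319.1, 280.7]], [[318.8, 280.2]]]
26 [[[319.7, 280.6]], [[319.4, 280.2]], [[319.0, 279.8]], [[318.7, 279.4]]]
28 [[[319.6, 279.6]], [[319.2, 279.3]], [[318.9, 278.9]], [[318.6, 278.6]]]
```

Call:
apply_moves --motion "0 0 0 -1.5 0 0 0; 0 0 0 -4.5 0 0 0; 0 0 0 -5 0 0 0; 30 0 0 -4 0 0.15 0; 60 0 0 0 0 0.15 0; 100 0 0 0 0 0.15 0; 100 0 0 0 0 0.16 0; 100 0 0 0 0 0 0; 100 0 0 0 0 0 0; 100 0 0 0 0 0 0"

```text
time: 10.52
tool_pos: [0.5407, -0.1205, 0.1349]
tool_rot: [3.14, -0.607, 1.816]
contact_force: [-0.2, -0.4, 0.9]
opening: 0.066
grip_force: 0.0
```

```bash
python3 - <<'E'
from h import *
s=robot.read_camera("side");t=robot.read_camera("top"); o=robot.observe()
print(o["tool_pos"],o["tool_rot"],o["opening"],tilt(s))
R=Ro.from_euler('xyz',o["tool_rot"]); X0=o["tool_pos"]
ims=[]
for p,(r0,c0) in ((s,(150,240)),(t,(190,270))):
    im=cv2.resize(p["img"][r0:r0+140,c0:c0+130,::-1],None,fx=4,fy=4,interpolation=cv2.INTER_CUBIC)
    for X,c in ((X0,(0,0,255)),(X0+[0,0,.038],(255,0,0)),(X0+R.apply([0,0,-.038]),(0,255,0))):
        for y in (-.046,.046):
            q=((proj(p,X+R.apply([0,y,0]))[0]-[c0,r0])*4+2).astype(int); cv2.circle(im,(int(q[0]),int(q[1])),3,c,-1)
    ims.append(im)
cv2.imwrite("pics/g.png",cv2.resize(np.hstack(ims),(798,430)))
E
```

```text
[ 0.5407105  -0.120622    0.13482902] [ 3.1398888  -0.60775934  1.81542845] 0.07410357429276974 [([306.0, 258.6], [298, 255, 17, 10, 133]), ([333.8, 267.8], [323, 255, 17, 37, 341]), ([318.7, 278.6], [310, 277, 18, 4, 32])]
```

View pics/g.png

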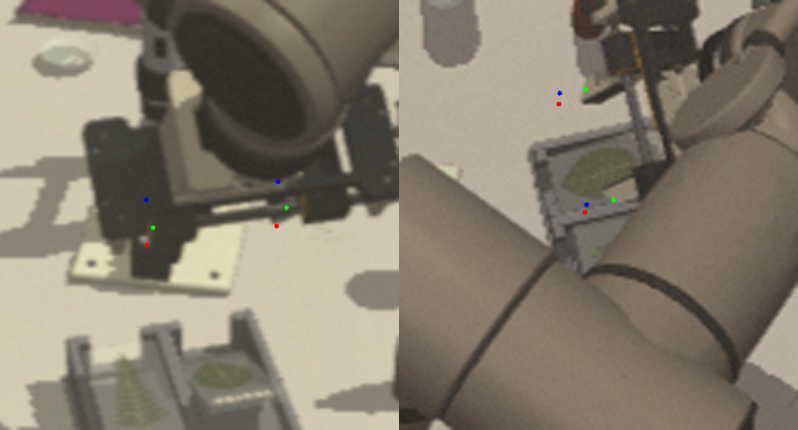

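```bash
cat >> h.py <<'E'
OFF=.038
def T(x,y,z): return onP(x+.003,y,z)
E
python3 - <<'E'
from h import *
R=frame(TY,12); tz=R.apply([0,0,1]); g=T(-.0338,0,.0484)+OFF*tz; pre=g-.07*tz
print(g,pre); rows(pre,R,5,100); rows(g,R,4,100,pre,R)
E
```

```text
[ 0.55822344 -0.19414785  0.01123039] [ 0.56167034 -0.2082876   0.07970072]
100 -2.11 -0.02 -0.12 -0 -0.080 0.001; 100 -2.11 -0.02 0.04 -0 -0.080 0.001; 100 -2.10 -0.01 0.21 -0 -0.080 0.001; 100 -2.08 -0.01 0.38 -0 -0.080 0.001; 100 -2.04 -0.01 0.54 -0 -0.080 0.001
100 0.00 0.00 1.75 0 0 0; 100 0.00 0.00 1.75 0 0 0; 100 0.00 0.00 1.75 0 0 0; 100 0.00 0.00 1.75 0 0 0
```

Call:
apply_moves --motion "100 -2.11 0 -0.12 0 -0.08 0; 100 -2.11 0 0.04 0 -0.08 0; 100 -2.1 0 0.21 0 -0.08 0; 100 -2.08 0 0.38 0 -0.08 0; 100 -2.04 0 0.54 0 -0.08 0; 100 0 0 0 0 0 0; 100 0 0 1.7 0 0 0; 100 0 0 1.7 0 0 0; 100 0 0 1.5 0 0 0; 100 0 0 1 0 0 0; 100 0 0 0 0 0 0"

```text
time: 12.0
tool_pos: [0.5587, -0.1965, 0.0201]
tool_rot: [-3.141, -0.211, 1.813]
contact_force: [0.1, 0.5, 1.1]
opening: 0.092
grip_force: 0.0
```

```bash
python3 - <<'E'
from h import *
R=frame(TY,12); tz=R.apply([0,0,1]); g=T(-.0338,0,.0484)+OFF*tz
o=robot.observe();print(o["tool_pos"],o["tool_rot"],o["contact_force"],o["opening"]); rows(g,R,1,100)
p=robot.read_camera("side");print(tilt(p))
E
```

```text
[ 0.55872641 -0.19645949  0.02014165] [-3.14071238 -0.21133114  1.81282315] [0.13337415 0.5140121  1.09055612] 0.0920115867604997
100 0.04 0.01 0.92 -0.001 -0.002 0.003
[([332.9, 261.6], [326, 259, 14, 6, 53]), ([335.7, 276.8], [330, 268, 10, 24, 135]), ([318.5, 278.8], [310, 277, 18, 4, 21])]
```

Call:
apply_moves --motion "100 0 0 0.5 0 0 0; 100 0 0 0.4 0 0 0; 100 0 0 0 0 0 0"

```text
time: 12.42
tool_pos: [0.5584, -0.1949, 0.0116]
tool_rot: [-3.141, -0.211, 1.813]
contact_force: [-0.8, 0.2, 0.4]
opening: 0.0921
grip_force: 0.0
```

Call:
apply_moves --motion "50 0 0 0 0 0 0; 40 0 0 0 0 0 0; 40 0 0 0 0 0 0; 40 0 0 0 0 0 0; 40 0 0 0 0 0 0; 40 0 0 0 0 0 0" --force 25

```text
time: 13.18
tool_pos: [0.5587, -0.1951, 0.0119]
tool_rot: [3.141, -0.21, 1.813]
contact_force: [0.5, -0.5, -0.6]
opening: 0.0537
grip_force: 25.0
```

Call:
apply_moves --motion "40 0 0 -1 0 0 0; 40 0.2 0 -1.5 0 0 0; 40 0.6 0 -3 0 0 0; 40 0.8 0 -4 0 0 0; 40 0.8 0 -4 0 0 0; 40 0 0 0 0 0 0; 40 0 0 0 0 0 0"

```text
time: 14.05
tool_pos: [0.5594, -0.1995, 0.1489]
tool_rot: [-3.141, -0.21, 1.813]
contact_force: [-0.7, -0.3, -1.2]
opening: 0.0535
grip_force: 25.0
```

```bash
python3 - <<'E'
from h import *
s=robot.read_camera("side"); t=robot.read_camera("top");o=robot.observe()
print(o["tool_pos"],o["contact_force"],o["opening"])
for p,n in((s,"s"),(t,"t")):
  print(n,[(r["centre"],r["score"]) for r in robot.search_frame("leaf_plate_center",p)[:2]])
  for r in robot.trace("leaf_plate_center",p)[:2]:
    m=r["pixels"];v,u=np.nonzero(m);print(r["score"],u.min(),u.max(),v.min(),v.max(),len(u))
R=Ro.from_euler('xyz',o["tool_rot"]);tip=o["tool_pos"]-R.apply([0,0,OFF]);print("tip",tip,"predicted centre", )
E
```

```text
[ 0.55905964 -0.19928605  0.14785303] [-0.39782811 -0.08173037 -1.01622806] 0.05323575458210368
s [([0.5603, -0.1991, 0.1932], 0.56)]
0.73 308 334 217 233 306
0.2 253 271 161 171 159
t [([0.5478, -0.1331, 0.1575], 0.55)]
0.87 322 346 224 251 359
tip [ 0.56103149 -0.20702345  0.18500467] predicted centre
```

```bash
cat >> h.py <<'E'
def corners(p0,R,rel,yaw,gx=-.048,d=.0085,off=OFF,z=.004):
    """plate corners from tool pose; rel = plate nose-down angle minus... plate pitch = rel(deg, nose down)"""
    P=p0-R.apply([0,0,off+d]); Rp=Ro.from_euler('z',yaw,degrees=True)*Ro.from_euler('y',rel,degrees=True)
    return P+Rp.apply([[a-gx,b,z] for a,b in((-.06,-.027),(-.06,.027),(.06,.027),(.06,-.027))]), P+Rp.apply([-gx,0,0])
E
python3 - <<'E'
from h import *
s=robot.read_camera("side"); t=robot.read_camera("top");o=robot.observe()
R=Ro.from_euler('xyz',o["tool_rot"])
for th in (20,23,25,27,29,32,35):
  c,m=corners(o["tool_pos"],R,th,TY); print(th,proj(s,c).round(1).tolist(),proj(t,c).round(1).tolist(),m.round(3))
ms=robot.trace("leaf_plate_center",s)[0]["pixels"]; mt=robot.trace("leaf_plate_center",t)[0]["pixels"]
for m in(ms,mt):
  c=max(cv2.findContours(m.astype(np.uint8),0,2)[0],key=cv2.contourArea); print(cv2.approxPolyDP(c,2,True)[:,0].tolist())
im=s["img"].astype(int)[212:240,304:340]; b=(im.sum(2)>400); print("\n".join("".join("#" if x else "." for x in r) for r in b))
E
```

```text
20 [[335.1, 227.2], [307.6, 231.2], [294.7, 214.9], [319.6, 211.5]] [[365.0, 215.8], [370.4, 237.4], [323.9, 250.7], [318.9, 229.6]] [ 0.551 -0.165  0.177]
23 [[335.0, 226.9], [307.5, 230.9], [295.0, 217.5], [319.8, 214.0]] [[364.8, 215.8], [370.3, 237.4], [324.6, 250.9], [319.6, 229.9]] [ 0.551 -0.166  0.175]
25 [[335.0, 226.6], [307.5, 230.6], [295.1, 219.2], [319.9, 215.7]] [[364.7, 215.8], [370.1, 237.4], [325.1, 251.1], [320.1, 230.0]] [ 0.552 -0.167  0.174]
27 [[335.0, 226.4], [307.5, 230.4], [295.3, 220.9], [320.1, 217.4]] [[364.6, 215.8], [370.0, 237.4], [325.7, 251.2], [320.7, 230.2]] [ 0.552 -0.167  0.172]
29 [[334.9, 226.2], [307.4, 230.2], [295.5, 222.7], [320.3, 219.2]] [[364.5, 215.8], [369.9, 237.4], [326.3, 251.2], [321.3, 230.3]] [ 0.552 -0.168  0.171]
32 [[334.9, 225.8], [307.4, 229.9], [295.8, 225.3], [320.5, 221.8]] [[364.3, 215.8], [369.7, 237.4], [327.3, 251.3], [322.4, 230.5]] [ 0.552 -0.169  0.168]
35 [[334.8, 225.5], [307.3, 229.5], [296.1, 228.0], [320.8, 224.4]] [[364.1, 215.8], [369.5, 237.4], [328.4, 251.4], [323.5, 230.6]] [ 0.553 -0.171  0.166]
[[308, 2
[... 461 characters left out ...]
..........#################.......
..................###########.......
...................##########.......
...................##########.......
..................###########.......
...............##############.......
.....########################.......
.....########################.......
.....########################.......
.....#########################......
....##########################......
....###########################.....
....###########################...##
....################################
....################################
....################################
....################################
##.#################################
#####..#############################
```

```bash
cat >> h.py <<'E'
REL=40.; GX=-.048; D=.0085
def pose(nx,nz,phi=9.,ny=0.,yaw=SY,rel=None):
    """tool pose with nose's bottom edge at stand (nx,ny), height nz, plate nose-down phi deg"""
    rel=REL if rel is None else rel
    R=frame(yaw,rel-phi); Rp=Ro.from_euler('z',yaw,degrees=True)*Ro.from_euler('y',phi,degrees=True)
    P=onS(nx,ny,nz)+Rp.apply([GX-.06,0,.004]); return P+R.apply([0,0,OFF+D]),R
E
python3 - <<'E'
from h import *
o=robot.observe();p=o["tool_pos"];R=Ro.from_euler('xyz',o["tool_rot"])
for nx,nz,n in((-.041,.088,8),(0,.052,2),(.035,.036,2)):
    q,Q=pose(nx,nz); print(q); rows(q,Q,n,40,p,R); p,R=q,Q
E
```

```text
[ 0.4852805  -0.05487898  0.0689874 ]
40 1.73 -0.47 1.39 -0.018 0.041 0.046; 40 1.65 -0.57 1.45 -0.018 0.041 0.046; 40 1.56 -0.67 1.50 -0.018 0.041 0.046; 40 1.46 -0.77 1.55 -0.018 0.041 0.046; 40 1.36 -0.86 1.59 -0.018 0.041 0.046; 40 1.25 -0.95 1.63 -0.018 0.041 0.046; 40 1.14 -1.04 1.66 -0.018 0.041 0.046; 40 1.02 -1.12 1.68 -0.018 0.041 0.046
[ 0.49148219 -0.01435073  0.0329874 ]
40 0.83 0.00 2.60 0 0 0; 40 0.83 0.00 2.60 0 0 0
[0.49677632 0.02024655 0.0169874 ]
40 1.09 0 1.59 0 0 0; 40 1.09 0 1.59 0 0 0
```

Call:
apply_moves --motion "40 1.73 -0.47 1.39 -0.018 0.041 0.046; 40 1.65 -0.57 1.45 -0.018 0.041 0.046; 40 1.56 -0.67 1.5 -0.018 0.041 0.046; 40 1.46 -0.77 1.55 -0.018 0.041 0.046; 40 1.36 -0.86 1.59 -0.018 0.041 0.046; 40 1.25 -0.95 1.63 -0.018 0.041 0.046; 40 1.14 -1.04 1.66 -0.018 0.041 0.046; 40 1.02 -1.12 1.68 -0.018 0.041 0.046; 40 0 0 0 0 0 0; 40 0 0 0 0 0 0"

```text
time: 15.8
tool_pos: [0.4864, -0.0558, 0.0698]
tool_rot: [3.141, -0.54, 1.421]
contact_force: [1.0, -0.8, -0.2]
opening: 0.054
grip_force: 25.0
```

```bash
python3 - <<'E'
from h import *
s=robot.read_camera("side"); t=robot.read_camera("top");o=robot.observe()
R=Ro.from_euler('xyz',o["tool_rot"]);print(o["tool_pos"],R.as_euler('xyz',degrees=True),pose(-.041,.088)[1].as_euler('xyz',degrees=True))
for p in(s,t):
  for phi in (5,9,13):
    c,m=corners(o["tool_pos"],R,phi,SY); print(phi,proj(p,c).round(1).tolist())
  for r in robot.trace("leaf_plate_center",p)[:1]:
    m=r["pixels"];c=max(cv2.findContours(m.astype(np.uint8),0,2)[0],key=cv2.contourArea); print(r["score"],cv2.approxPolyDP(c,1.5,True)[:,0].tolist())
q,Q=pose(0,.052);rows(q,Q,2,40);p=q;q2,_=pose(.035,.036);rows(q2,Q,2,40,q,Q)
E
```

```text
[ 0.48641105 -0.05569504  0.06983088] [179.94118037 -30.97787929  81.38959214] [180.  -31.   81.3]
5 [[293.5, 226.5], [269.2, 224.2], [279.8, 198.1], [302.2, 200.1]]
9 [[293.5, 226.1], [269.2, 223.8], [279.9, 200.9], [302.1, 202.9]]
13 [[293.5, 225.7], [269.2, 223.4], [279.9, 203.7], [302.1, 205.7]]
0.59 [[291, 203], [288, 207], [288, 214], [291, 211]]
5 [[315.3, 255.1], [311.8, 276.2], [264.9, 269.0], [268.7, 248.1]]
9 [[315.2, 255.1], [311.6, 276.1], [265.4, 269.4], [269.1, 248.7]]
13 [[315.0, 255.0], [311.5, 276.1], [266.0, 269.9], [269.8, 249.2]]
0.89 [[268, 252], [266, 269], [307, 275], [312, 272], [314, 256], [273, 249], [270, 249]]
40 0.83 -0.04 2.64 -0 -0 0; 40 0.83 -0.04 2.64 -0 -0 0
40 1.09 0 1.59 0 0 0; 40 1.09 0 1.59 0 0 0
```

Call:
apply_moves --motion "40 0.83 0 2.6 0 0 0; 40 0.83 0 2.6 0 0 0; 40 0.7 0 1 0 0 0; 40 0.7 0 1 0 0 0; 40 0.8 0 1.2 0 0 0; 40 0 0 0 0 0 0"

```text
time: 16.75
tool_pos: [0.4966, 0.0215, 0.0172]
tool_rot: [-3.14, -0.542, 1.42]
contact_force: [-0.1, -0.8, -0.4]
opening: 0.0532
grip_force: 25.0
```

```bash
python3 - <<'E'
from h import *
s=robot.read_camera("side"); t=robot.read_camera("top");o=robot.observe()
R=Ro.from_euler('xyz',o["tool_rot"]);print(o["tool_pos"],o["contact_force"])
for p in(s,t):
  for phi in (5,9,13):
    c,m=corners(o["tool_pos"],R,phi,SY); print(phi,proj(p,c).round(1).tolist())
  for r in robot.trace("leaf_plate_center",p)[:1]:
    m=r["pixels"];c=max(cv2.findContours(m.astype(np.uint8),0,2)[0],key=cv2.contourArea); print(r["score"],cv2.approxPolyDP(c,1.5,True)[:,0].tolist())
q,Q=pose(.035,.036);rows(q,Q,2,40);q2,_=pose(.035,.028);rows(q2,Q,1,40,q,Q); q2,_=pose(.045,.036);rows(q2,Q,1,40,q,Q)
E
```

```text
[0.4969929  0.0205839  0.01741542] [ 0.49252004 -0.50943591 -0.77236295]
5 [[298.9, 224.8], [276.5, 222.7], [285.8, 198.5], [306.6, 200.4]]
9 [[299.0, 224.5], [276.5, 222.3], [285.8, 201.1], [306.6, 203.0]]
13 [[299.0, 224.1], [276.5, 222.0], [285.8, 203.8], [306.5, 205.6]]
0.54 [[297, 204], [293, 208], [294, 213], [297, 211]]
5 [[285.9, 253.9], [282.3, 274.3], [237.2, 267.3], [241.1, 247.2]]
9 [[285.7, 253.9], [282.1, 274.2], [237.8, 267.8], [241.6, 247.7]]
13 [[285.5, 253.8], [281.9, 274.2], [238.6, 268.2], [242.4, 248.3]]
0.59 [[282, 255], [262, 251], [261, 261], [256, 266], [250, 267], [241, 260], [239, 265], [251, 269], [277, 272], [281, 268]]
40 -0.01 -0.02 0.02 -0 -0 -0; 40 -0.01 -0.02 0.02 -0 -0 -0
40 -0.41 0 0.69 0 0 0
40 0.86 0.00 0.52 0 0 0
```

Call:
apply_moves --motion "40 -0.1 0 0.17 0 0 0; 40 -0.1 0 0.17 0 0 0; 40 0 0 0 0 0 0"

```text
time: 17.32
tool_pos: [0.4967, 0.0207, 0.0132]
tool_rot: [-3.14, -0.542, 1.418]
contact_force: [-0.0, -0.1, -0.1]
opening: 0.0533
grip_force: 25.0
```

Call:
apply_moves --motion "40 -0.1 0 0.17 0 0 0; 40 0 0 0 0 0 0"

```text
time: 17.58
tool_pos: [0.4967, 0.0208, 0.0112]
tool_rot: [-3.14, -0.542, 1.419]
contact_force: [0.4, -0.2, -1.2]
opening: 0.0538
grip_force: 25.0
```

Call:
apply_moves --motion "40 -0.05 0 0.09 0 0 0; 40 0 0 0 0 0 0"

```text
time: 17.82
tool_pos: [0.4968, 0.0208, 0.0103]
tool_rot: [-3.14, -0.542, 1.419]
contact_force: [-0.3, 0.8, -0.7]
opening: 0.0535
grip_force: 25.0
```

Call:
apply_moves --motion "40 -0.05 0 0.09 0 0 0; 40 0 0 0 0 0 0"

```text
time: 18.08
tool_pos: [0.4971, 0.0211, 0.0098]
tool_rot: [-3.141, -0.543, 1.419]
contact_force: [0.1, 1.0, 3.9]
opening: 0.0536
grip_force: 25.0
```

Call:
apply_moves --motion "40 -0.05 0 0.09 0 0 0; 40 0 0 0 0 0 0"

```text
time: 18.32
tool_pos: [0.4973, 0.0213, 0.0093]
tool_rot: [-3.141, -0.544, 1.419]
contact_force: [-0.6, 0.4, 8.5]
opening: 0.0537
grip_force: 25.0
```

Call:
apply_moves --motion "40 -0.05 0 0.09 0 0 0; 40 0 0 0 0 0 0"

```text
time: 18.58
tool_pos: [0.4975, 0.0212, 0.0084]
tool_rot: [3.141, -0.544, 1.419]
contact_force: [-0.4, -0.1, 9.7]
opening: 0.0534
grip_force: 25.0
```

Call:
apply_moves --motion "40 0.08 0 -0.13 0 0 0; 40 0.34 0 0.21 0 0 0; 40 0.34 0 0.21 0 0 0; 40 0 0 0 0 0 0"

```text
time: 19.08
tool_pos: [0.4978, 0.0292, 0.0084]
tool_rot: [-3.14, -0.542, 1.419]
contact_force: [-0.2, -0.4, -1.2]
opening: 0.0533
grip_force: 25.0
```

Call:
apply_moves --motion "40 0.34 0 0.21 0 0 0; 40 0 0 0 0 0 0"

```text
time: 19.32
tool_pos: [0.4985, 0.0331, 0.0085]
tool_rot: [-3.14, -0.542, 1.419]
contact_force: [-0.2, -0.4, -0.0]
opening: 0.0534
grip_force: 25.0
```

Call:
apply_moves --motion "40 0.34 0 0.21 0 0 0; 40 0 0 0 0 0 0"

```text
time: 19.58
tool_pos: [0.4992, 0.037, 0.0086]
tool_rot: [-3.14, -0.542, 1.419]
contact_force: [-0.6, 0.7, -2.1]
opening: 0.0539
grip_force: 25.0
```

Call:
apply_moves --motion "40 0.34 0 0.21 0 0 0; 40 0 0 0 0 0 0"

```text
time: 19.82
tool_pos: [0.4998, 0.041, 0.0086]
tool_rot: [-3.14, -0.542, 1.419]
contact_force: [0.0, 0.1, -1.4]
opening: 0.0539
grip_force: 25.0
```

Call:
apply_moves --motion "40 0.26 0 0.16 0 0 0; 40 0 0 0 0 0 0"

```text
time: 20.08
tool_pos: [0.5005, 0.0434, 0.0085]
tool_rot: [-3.141, -0.542, 1.419]
contact_force: [-1.5, -2.6, -1.1]
opening: 0.0538
grip_force: 25.0
```

Call:
apply_moves --motion "40 0.13 0 0.08 0 0 0; 40 0 0 0 0 0 0"

```text
time: 20.32
tool_pos: [0.5011, 0.0435, 0.0083]
tool_rot: [3.141, -0.539, 1.42]
contact_force: [-2.4, -8.5, -0.3]
opening: 0.0533
grip_force: 25.0
```

```bash
python3 - <<'E'
from h import *
s=robot.read_camera("side"); t=robot.read_camera("top");o=robot.observe()
R=Ro.from_euler('xyz',o["tool_rot"]);print(o["tool_pos"],o["contact_force"],o["torque"])
for p in(t,):
  for phi in (5,8):
    c,m=corners(o["tool_pos"],R,phi,SY); print(phi,proj(p,c).round(1).tolist(),c.round(4).tolist())
  for r in robot.trace("leaf_plate_center",p)[:1]:
    m=r["pixels"];c=max(cv2.findContours(m.astype(np.uint8),0,2)[0],key=cv2.contourArea); print(r["score"],cv2.approxPolyDP(c,1.5,True)[:,0].tolist())
# expected label edge of resting plate (label end top at x=-58,z~.052)
print(proj(t,[onS(-.058,-.027,.0515),onS(-.058,.027,.0515)]).round(1))
print(t["img"][248:280,262:290].astype(int).mean(2).astype(int))
E
```

```text
[0.50104977 0.04351218 0.00832544] [-1.84778703 -8.48631506  0.293234  ] [-1.71795468  0.44214229  0.22238835]
5 [[277.2, 252.9], [273.6, 273.1], [228.9, 266.2], [232.7, 246.2]] [[0.5224, 0.0043, 0.0533], [0.469, 0.0125, 0.0533], [0.4871, 0.1307, 0.0428], [0.5404, 0.1225, 0.0428]]
8 [[277.1, 252.8], [273.5, 273.1], [229.3, 266.5], [233.2, 246.6]] [[0.5224, 0.0046, 0.0539], [0.469, 0.0128, 0.0539], [0.487, 0.1303, 0.0372], [0.5404, 0.1221, 0.0372]]
0.86 [[274, 253], [261, 250], [260, 262], [255, 266], [249, 266], [238, 256], [236, 267], [267, 272], [272, 268]]
[[276.9 253.2]
 [273.2 273.4]]
[[187 189 188 189 189 188 191 188 174 140 132 124 106  99  70  58  65  63
   64  59  57  51  59  53  51  50  53  55]
 [185 185 188 186 189 186 188 182 163 132 133 130 133 119  73  64  61  60
   57  48  53  52  56  52  49  48  52  53]
 [187 187 186 185 187 187 185 176 141 128 129 131 129 119  89  91  79  75
   75  65  56  54  53  53  47  42  53  64]
 [185 183 187 188 187 188 180 154  91  83  73  70  52  62  90  95  68  55
   60  59  53  55  56  59  60  73 108 148]
 [187 191 189 190 190 188 187 161  
[... 2541 characters left out ...]
116 121 119 125 130 120  73  53  52  50  52  51  54  50  53  49  58  93
  141 152 131 132 132 123  99  92  92  94]
 [115 117 120 123 129 113  59  49  48  52  47  48  52  45  49  48  64 106
  144 155 133 131 131 130  97  88  96  94]
 [115 118 118 120 128 118  59  48  48  51  52  49  49  48  50  46  75 119
  145 153 131 128 123 110  91  88  93  93]
 [118 117 117 118 123 112  49  46  52  51  53  51  49  52  50  46  76 118
  140 138 132 126 105  84  71  74  73  75]
 [119 119 119 117 113  90  47  49  46  53  52  50  49  47  46  46  85 135
  144 137 126 132 124 109  71  69  64  68]
 [118 121 119 118 109  84  53  48  49  49  46  49  47  49  50  49  57  79
   92 100 100 101  97  86  80  75  64  65]]
```

```bash
python3 - <<'E'
from h import *
o=robot.observe();p=o["tool_pos"];R=Ro.from_euler('xyz',o["tool_rot"])
p=p+R.apply([-.0011,0,-.0007])
N=onS(.061,0,.028); ax=onS(0,1,0)-onS(0,0,0); ax[2]=0
for a in (4,4):
    W=Ro.from_rotvec(ax*np.radians(-a)); q=N+W.apply(p-N); print(q-p); rows(q,W*R,4,40,p,R); p,R=q,W*R
E
```

```text
[ 0.00023891  0.00156127 -0.00593525]
40 -0.04 0 0.15 -0 0.017 0; 40 -0.04 0 0.15 -0 0.017 0; 40 -0.05 0 0.15 -0 0.017 0; 40 -0.05 0 0.15 -0 0.017 0
[ 0.00030095  0.00196673 -0.00581061]
40 -0.04 0 0.15 -0 0.017 0; 40 -0.04 0 0.15 -0 0.017 0; 40 -0.05 0 0.15 -0 0.017 0; 40 -0.05 0 0.15 -0 0.017 0
```

Call:
apply_moves --motion "40 -0.11 0 -0.07 0 0 0; 40 -0.04 0 0.15 0 0.017 0; 40 -0.04 0 0.15 0 0.017 0; 40 -0.05 0 0.15 0 0.017 0; 40 -0.05 0 0.15 0 0.017 0; 40 0 0 0 0 0 0"

```text
time: 21.22
tool_pos: [0.5003, 0.0457, 0.0021]
tool_rot: [-3.139, -0.611, 1.417]
contact_force: [1.4, -1.5, -1.4]
opening: 0.0538
grip_force: 25.0
```

Call:
apply_moves --motion "40 -0.04 0 0.15 0 0.017 0; 40 -0.04 0 0.15 0 0.017 0; 40 0 0 0 0 0 0"

```text
time: 21.6
tool_pos: [0.5004, 0.047, -0.0007]
tool_rot: [-3.139, -0.645, 1.417]
contact_force: [0.8, 0.1, -1.3]
opening: 0.0538
grip_force: 25.0
```

Call:
apply_moves --motion "40 -0.04 0 0.15 0 0.017 0; 40 -0.04 0 0.15 0 0.017 0; 40 0 0 0 0 0 0"

```text
time: 21.98
tool_pos: [0.5005, 0.0482, -0.0037]
tool_rot: [-3.138, -0.679, 1.417]
contact_force: [1.1, 2.4, -3.6]
opening: 0.0537
grip_force: 25.0
```

```bash
python3 - <<'E'
from h import *
s=robot.read_camera("side"); t=robot.read_camera("top");o=robot.observe()
R=Ro.from_euler('xyz',o["tool_rot"]);print(o["tool_pos"],o["contact_force"],o["torque"])
for phi in (0,4,8):
    c,m=corners(o["tool_pos"],R,phi,SY); print(phi,proj(t,c).round(1).tolist(),c[:,2].round(4),m.round(4))
for p in (t,s):
  for n in("leaf_plate_center","leaf_plate_label_end","catch"):
    print(n,[(np.round(r["centre"],4),round(r["score"],2)) for r in robot.search_frame(n,p)[:1]])
im=np.hstack([cv2.resize(t["img"][235:285,215:295,::-1],(560,350),interpolation=cv2.INTER_CUBIC)])
im=np.vstack([im,cv2.resize(s["img"][190:245,255:335,::-1],(560,385),interpolation=cv2.INTER_CUBIC)]);cv2.imwrite("pics/k.png",cv2.resize(im,None,fx=.8,fy=.8))
E
```

```text
[ 0.50052506  0.04818345 -0.00354831] [ 0.0594469   2.20075543 -2.33565876] [-0.56769644  0.12737331  0.03952697]
0 [[277.9, 254.4], [274.3, 274.4], [229.4, 267.0], [233.2, 247.0]] [0.0366 0.0366 0.0366 0.0366] [0.5035 0.0668 0.0326]
4 [[277.8, 254.3], [274.2, 274.4], [229.7, 267.4], [233.6, 247.5]] [0.0375 0.0375 0.0291 0.0291] [0.5035 0.0666 0.0293]
8 [[277.6, 254.2], [274.1, 274.3], [230.3, 267.8], [234.1, 248.0]] [0.0383 0.0383 0.0216 0.0216] [0.5034 0.0663 0.026 ]
leaf_plate_center []
leaf_plate_label_end [(array([ 0.5675, -0.2146,  0.0414]), 0.58)]
catch []
leaf_plate_center []
leaf_plate_label_end [(array([0.5123, 0.058 , 0.0372]), 0.61)]
catch []
```

Call:
apply_moves --motion "40 -0.06 0 0.08 0 0 0; 40 0 0 0 0 0 0"

```text
time: 22.62
tool_pos: [0.501, 0.048, -0.0043]
tool_rot: [-3.14, -0.678, 1.418]
contact_force: [0.8, 3.3, -3.2]
opening: 0.0534
grip_force: 25.0
```

Call:
apply_moves --motion "40 -0.06 0 0.08 0 0 0; 40 0 0 0 0 0 0"

```text
time: 22.88
tool_pos: [0.5011, 0.048, -0.0051]
tool_rot: [-3.14, -0.679, 1.419]
contact_force: [0.6, 2.7, -0.5]
opening: 0.0535
grip_force: 25.0
```

Call:
apply_moves --motion "40 -0.06 0 0.08 0 0 0; 40 0 0 0 0 0 0"

```text
time: 23.12
tool_pos: [0.5013, 0.0481, -0.0052]
tool_rot: [-3.141, -0.68, 1.419]
contact_force: [-1.3, 1.5, 6.5]
opening: 0.0535
grip_force: 25.0
```

Call:
apply_moves --motion "40 -0.06 0 0.08 0 0 0; 40 0 0 0 0 0 0"

```text
time: 23.38
tool_pos: [0.5015, 0.0481, -0.0054]
tool_rot: [3.141, -0.68, 1.42]
contact_force: [-2.5, -0.7, 14.4]
opening: 0.0534
grip_force: 25.0
```

Call:
apply_moves --motion "40 -0.06 0 0.08 0 0 0; 40 0 0 0 0 0 0"

```text
time: 23.62
tool_pos: [0.5016, 0.048, -0.0062]
tool_rot: [3.141, -0.68, 1.42]
contact_force: [-4.2, -2.2, 15.6]
opening: 0.0534
grip_force: 25.0
```

Call:
apply_moves --motion "60 0.05 0 -0.08 0 0 0; 90 0 0 0 0 0 0; 90 0 0 0 0 0 0; 90 0 0 0 0 0 0; 90 0 0 -1 0 0 0; 90 0 0 -2 0 0 0; 90 0 0 -4 0 0 0; 90 0 0 -4 0 0 0; 90 0 0 -4 0 0 0; 90 0 0 -4 0 0 0; 90 -4 0 -2 0 0 0; 90 -4 0 -2 0 0 0; 90 -4 0 -2 0 0 0; 90 0 0 0 0 0 0"

```text
time: 25.38
tool_pos: [0.4627, -0.2025, 0.1114]
tool_rot: [-3.139, -0.677, 1.414]
contact_force: [-0.7, 0.0, 1.0]
opening: 0.0824
grip_force: 0.0
```

```bash
python3 - <<'E'
from h import *
s=robot.read_camera("side"); t=robot.read_camera("top");o=robot.observe();print(o["tool_pos"],o["contact_force"],o["opening"])
for p in (t,s):
  for n in("leaf_plate_center","leaf_plate_label_end","catch"):
    print(n,[(np.round(r["centre"],4),round(r["score"],2)) for r in robot.search_frame(n,p)[:2]])
im=np.hstack([cv2.resize(t["img"][240:285,220:290,::-1],(595,382),interpolation=cv2.INTER_CUBIC)[:, :395*2][:, ::1]])
a=cv2.resize(t["img"][238:288,222:292,::-1],None,fx=5.6,fy=5.6,interpolation=cv2.INTER_CUBIC)
b=cv2.resize(s["img"][185:245,258:328,::-1],None,fx=5.6,fy=5.6,interpolation=cv2.INTER_CUBIC)
h=max(a.shape[0],b.shape[0]);cv2.imwrite("pics/l.png",np.hstack([cv2.copyMakeBorder(i,0,h-i.shape[0],0,0,0) for i in(a,b)]))
E
```

```text
[ 0.46305519 -0.19958219  0.11222352] [0.15137685 0.49063618 0.33423924] 0.08263048699449048
leaf_plate_center [(array([0.4947, 0.0447, 0.0345]), 0.64), (array([0.507 , 0.1018, 0.012 ]), 0.48)]
leaf_plate_label_end [(array([0.4945, 0.0466, 0.0366]), 0.86)]
catch []
leaf_plate_center [(array([0.5026, 0.0678, 0.0351]), 0.82), (array([ 0.4844, -0.1966,  0.0405]), 0.49)]
leaf_plate_label_end []
catch [(array([ 0.4943, -0.0022,  0.0412]), 0.52)]
```

View pics/l.png

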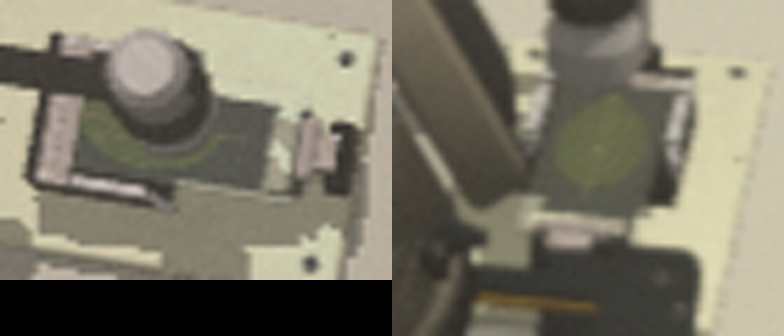

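```bash
python3 - <<'E'
from h import *
t=robot.read_camera("top"); s=robot.read_camera("side")
for p in (t,s):
  print("exp",proj(p,[onS(x+.001,y,.036) for x,y in((-.06,-.027),(-.06,.027),(.06,.027),(.06,-.027))]).round(1).tolist())
  for r in robot.trace("leaf_plate_center",p)[:1]:
    m=r["pixels"];c=max(cv2.findContours(m.astype(np.uint8),0,2)[0],key=cv2.contourArea); print(r["score"],cv2.approxPolyDP(c,1.,True)[:,0].tolist())
# robot-side long edge in top view: strongest dark->light step per column
g=cv2.GaussianBlur(t["img"].mean(2),(3,3),0)
pts=[]
for u in range(253,270):
    e=proj(t,[onS(0,.027,.036)])[0]; v0=int(round(e[1]+(u-e[0])*.15)); col=g[v0-4:v0+5,u]; d=np.abs(np.diff(col)); k=d.argmax(); pts.append([u,v0-4+k+.5])
X=unproj(t,pts,.036)[:,:2]; vx,vy,x0,y0=cv2.fitLine((X*1000).astype(np.float32),cv2.DIST_HUBER,0,.01,.01).ravel()
print(np.round(np.array(pts)[:,1],1).tolist(),"edge yaw",np.degrees(np.arctan2(vy,vx))%180, x0,y0)
E
```

```text
exp [[277.6, 254.2], [274.0, 274.2], [229.0, 266.8], [232.9, 246.8]]
0.78 [[277, 255], [261, 252], [261, 260], [255, 266], [248, 265], [240, 256], [237, 256], [235, 268], [273, 273], [274, 263]]
exp [[300.5, 227.8], [278.6, 225.7], [287.5, 198.5], [307.9, 200.4]]
0.7 [[287, 201], [279, 226], [281, 227], [284, 223], [294, 224], [297, 228], [302, 224], [307, 202]]
[269.5, 269.5, 269.5, 269.5, 269.5, 270.5, 270.5, 270.5, 270.5, 270.5, 270.5, 271.5, 271.5, 271.5, 271.5, 271.5, 269.5] edge yaw 82.15502 477.69052 47.848522
```

```bash
python3 -c "
from cell import robot
print(robot.hand_in())"
```

```text
the job is handed in; nothing more can be done
None
```

I tipped the leaf plate, lifted it out and slid it under the stage lip until it met the back stop. I then pressed it flat, let go, and handed the job in at about 25 s; no verdict came back. The last pictures show it lying flat on the stage, within about 1° of the stand's line, with its label end under the catch bar.

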